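Release the finished housing from the toggle-clamp fixture

ROBOT

A 6-joint arm with a two-finger parallel gripper is mounted at the origin on the work surface. World frame = base frame: x ahead of the robot, y to its left, z up, the work surface at z = 0. Lengths are in m, angles in rad, forces in N, time in s.
With the tool pointing down it reaches from about 0.25 to 0.725 m from the base axis. Payload 4 kg.
Tool frame: the origin (TCP) lies between the finger pads; the fingertips stand 8 mm ahead of it and the grasp point (between the pads) lies 11 mm behind it (bot.tip_reach is the distance from the TCP to the fingertips, in m); z points along the fingers, y is the line along which they close (so a half turn about z gives the same grasp; the last joint's range is limited). The gripper opens to 85 mm and grips with 20 to 120 N. Pads are 22 mm wide; open, the fingers measure 114 mm over their backs; the gripper's body (76 mm by 85 mm) begins 54 mm behind the grasp point. The pads swing forward as they close: fully open they stand 13 mm farther back than shut.
Start: joints at [1.203, 0.241, 0.005, 1.335, 0, 1.571], TCP at [0.18, 0.467, 0.239] pointing down, gripper open.
Joint ranges: [-2.72, 2.72], [-1.05, 1.87], [-1.09, 1.28], [-1.99, 2.15], [-1.42, 1.44], [-3.14, 3.14]. Speed limits (rad/s): [2.79, 2.79, 3.14, 3.14, 3.14, 3.14].

INTERFACE

Orientations are given as a unit quaternion [x, y, z, w].
In Python, from workcell import bot gives the robot as it stands.
- The arm moves only by the tool move_arm, never from a script. Its argument "deltas" is a list of rows, each a list of 7 numbers: the opening, from 0 (shut) to 1 (fully open), then the shift along the tool's x, y, z in mm, then the turn, a rotation vector about the tool's x, y, z in degrees. In form: [[gripper, tx, ty, tz, ax, ay, az], ...]. A call has 1 to 10 rows; each row shifts and turns the commanded pose from where the row before left it, along the tool's axes as they then stand; what a row does not reach is not made up. A row lasts 1/12 s, in which the tool goes at most 41.7 mm and 7.16 degrees, less where a joint would pass 70% of its speed; a pose out of reach is approached as far as the arm can. A call is refused whole if a number of a shift passes 41.7 or a number of a turn 7.16, either way. A call with a gripper value outside its range is refused whole. The fingers move at their own pace and stop on an object; the grip force is fixed at half the most. Time passes only in rows, so rows that do not move let the fingers close. It gives the time, the measured TCP pose, the force, the opening and the grip force at its end, in the units of the state.
- bot.get_obs(): the state, without advancing time (a new reading comes with each control period).
- bot.camera(name): name is "scene" or "top"; returns the picture (480x640x3 uint8, blue, green, red); there is no depth.
- bot.calibration(name): a dict with "K" (3x3 intrinsics, pixels), "position" and "orientation" of the camera in the world. Camera axes: x right, y down, z forward; pixel columns grow to the right and rows downward; lengths in m; the calibration is good to about 2 mm. A picture is of the moment at which its call begins. calibration takes no time and is no camera call.
- bot.job_done(): hands the job in; it is judged then, once.
Trained networks look in the newest picture that a camera, given by its name, has taken for a name from the list of things; names that differ only in an ending like _2 or _b are one class to them, and where a whole thing is asked for, a point or a joint stands for the part that bears it (a point fixed in the world has none). Each returns a list of dicts, best first, with "conf" (0 to 1); they miss things now and then, are a little off and sometimes report something else, mostly with a low value. They report only what shows in the picture. A call takes as long as a camera call.
- bot.outline_of(query, camera): "pixels" (480x640 bool, what is visible of it) and "rect" ([left, top, width, height] in pixels, round what is visible of it).
The state is a dict: "clock": time; "joint_pos": joint angles; "joint_vel": joint speeds; "tau": joint torques, N m; "eef_pos": TCP position; "tool_rot": TCP orientation; "ft_force": force on the tool from outside, world axes, zero at the start; "ft_torque": the same for the moment, N m; "grip_width": finger opening in m; "grasp_force": force on a finger pad.
Only numpy, scipy, OpenCV 4.12 (cv2) and the standard library are available. Lean on these libraries where they do the work, as an engineer would, in place of code of your own. Each camera call takes 0.05 s, during which the arm holds its last target. There are 200 camera calls.

TASK

The strip-taped metal housing in the clamping fixture is finished. Throw the red-handled toggle clamp fully open, past its centre so that it stays up, then lift the housing out, set it down (do not drop it) flat inside the blue tray, let go of it, and leave the clamp open.

Things in the scene. Friction and masses are not known exactly. Their poses are not given: they have to be found in the camera images.
- fixture: Fixed aluminium clamp fixture, plate 190x100x12 mm. Origin on the bench under the nest centre; x points to the clamp. Housing lies in the nest, underside 20 mm above bench, between stops 28 mm high at its ends (x +-57) and near its corners (x +-42, y +-32), 2.5 mm play; sides free between. Hinge axis along y at x = 88, 62 mm above bench; its cheeks x 76 to 100, 72 mm high.
- clamp (a joint): Rigid L on the hinge, rad. 0 shut: steel arm level, 52 mm long, pad on the housing's +x end; red handle 20 mm thick stands straight up, red 42 to 107 mm above the hinge. Grows as the handle is thrown to fixture +x and the arm rises; 1.9 open: arm up, leaning back, handle out, 190 mm from fixture origin. Over-centre by weight: falls shut below 0.95, open above. Takes 1 to 3 N at the handle.
- housing: Workpiece: taupe metal housing 100 (x) x 50 (y) x 28 mm high, two open pockets on top, a white strip along each long edge. Origin: centre of its underside; in the nest its axes match the fixture's. 0.2 to 0.45 kg. Grip across the 50 mm, at the middle. The dark casting without strips is another part.
- tray: Fixed blue shallow tray, 190 (x) x 140 (y) mm, walls 4 mm, rim 11 mm and floor 4 mm above the bench. Origin on the bench under its centre. A like grey tray with a dark casting stands on the fixture's other side: not that one.

How it is judged:
By the outcome, as a careful person would: the job done as asked, in the order asked, and still so for the second after the job is handed in, with the robot touching nothing.
It also fails if it takes over 53 s, if anything falls off the work surface, if the arm or the gripper's body presses on something with over 40 N, if the wrist force passes 120 N, or if a joint passes its speed limit or range.

## Working session

There is one attempt and no reset: what is moved stays moved. The work goes in short steps, Python scripts to look and compute and a tool call to move; the robot and the scene stay as the last step left them, time stands still between calls to the robot, and variables do not carry over. Pictures are saved under pics/ and viewed, at most 10 in all, crops included, and the job is handed in when it is done.

Besides the shell and the picture viewer there is one more tool, called after "Call:" in YAML: its name, and indented under it one key for each argument. move_arm: Moves the arm, as the interface text tells. Its arguments: {"type":"object","properties":{"deltas":{"type":"array","items":{"type":"array","items":{"type":"number"}}}},"required":["deltas"]}

```bash
mkdir -p pics; ls; python3 - <<'E'
from workcell import bot
import cv2
for n in("scene","top"):
    cv2.imwrite(f"pics/{n}0.png",bot.camera(n)); c=bot.calibration(n); print(n,c)
    for q in("fixture","clamp","housing","tray"):
        for d in bot.outline_of(q,n)[:3]: print(q,d["conf"],d["rect"])
print(bot.get_obs())
E
```

```text
pics
scene {'K': array([[444.43941774,   0.        , 314.99171743],
       [  0.        , 444.43941774, 235.57251787],
       [  0.        ,   0.        ,   1.        ]]), 'position': array([0.93456688, 0.54926199, 0.64645866]), 'orientation': array([ 0.28605644,  0.86124168, -0.39565115, -0.1410484 ])}
fixture 0.88 [251.7, 197.9, 103.6, 90.2]
clamp 0.89 [269.8, 197.7, 32.7, 41.9]
housing 0.94 [289.6, 217.7, 52.3, 37.9]
tray 0.7 [339.4, 309.7, 135.2, 123.0]
top {'K': array([[598.61220304,   0.        , 330.42004781],
       [  0.        , 598.61220304, 239.62173307],
       [  0.        ,   0.        ,   1.        ]]), 'position': array([0.34106373, 0.015228  , 1.21430915]), 'orientation': array([ 0.70448739, -0.70444302,  0.06488127, -0.05699096])}
fixture 0.7 [316.9, 205.3, 52.6, 98.7]
clamp 0.9 [335.2, 206.5, 14.5, 44.4]
housing 0.7 [327.0, 241.7, 29.1, 52.7]
tray 0.76 [141.2, 195.1, 77.7, 97.7]
{'clock': 0.5, 'joint_pos': array([1.20299225e+00, 2.40596785e-01, 4.97863938e-03, 1.33520871e+00,
       4.56287033e-05, 1.57080847e+00]), 'joint_vel': array([-0.0001247 , -0.00101381,  0.00143703, -0.00160178, -0.0008625 ,
       -0.00101459]), 'tau': array([ 2.76864794e-04, -3.71856487e+01,  2.52462888e+01,  2.72330697e-03,
        3.65017422e-05,  1.37594874e-06]), 'eef_pos': array([0.17976593, 0.46655117, 0.2392999 ]), 'tool_rot': array([ 1.82873165e-01,  9.83136514e-01, -1.08328087e-05, -2.52205020e-05]), 'ft_force': array([-0.51171138, -0.07460586, -0.11990243]), 'ft_torque': array([0.03108825, 0.02842421, 0.00806136]), 'grasp_force': 0.0, 'grip_width': 0.08559108778586286}
```

View pics/top0.png

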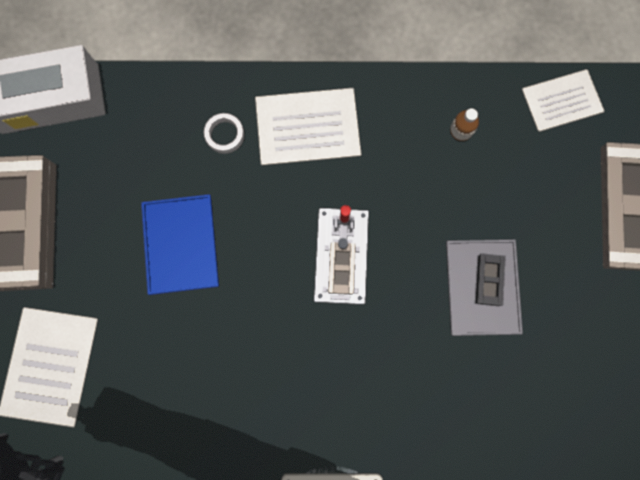

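View pics/scene0.png

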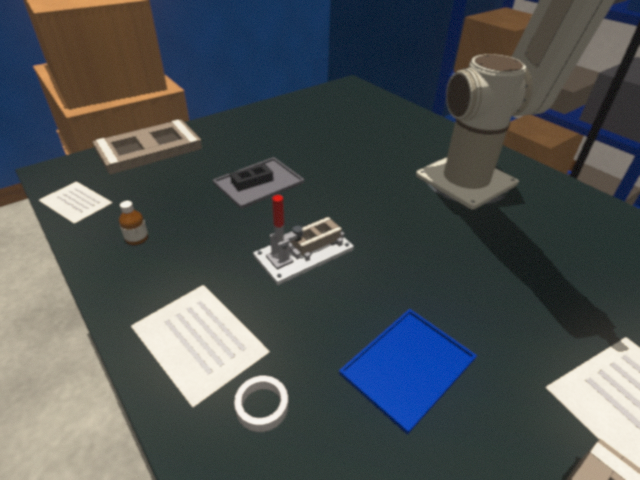

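The top view shows the fixture at about (342,256), with the clamp end up at (345,212), which is away from the robot. The blue tray is at (180,244). The scene view shows the clamp shut, handle upright at (278,212), and the housing at (318,234).

```bash
cat > h.py <<'E'
from workcell import bot
import numpy as np, cv2
from scipy.spatial.transform import Rotation as R
def ray(n,uv,z):
    c=bot.calibration(n); d=R.from_quat(c["orientation"]).apply(np.linalg.inv(c["K"])@[*uv,1]); p=c["position"]
    return (p+d*(z-p[2])/d[2])[:2]
def proj(n,P):
    c=bot.calibration(n); q=R.from_quat(c["orientation"]).inv().apply(np.atleast_2d(P)-c["position"])@c["K"].T
    return q[:,:2]/q[:,2:]
def rect(n,m,z):
    k,_=cv2.findContours(m.astype(np.uint8),0,2); k=max(k,key=cv2.contourArea)[:,0]
    w=np.array([ray(n,u,z) for u in k])
    (c,s,a)=cv2.minAreaRect((w*1000).astype(np.float32)); return np.array(c),np.array(s),a
E
python3 - <<'E'
from h import *
for n in("top","scene"):
    im=bot.camera(n)
    for q,z in(("fixture",.012),("housing",.048),("tray",.011),("clamp",.15)):
        o=bot.outline_of(q,n)
        if o: print(n,q,o[0]["conf"],o[0]["rect"],*rect(n,o[0]["pixels"],z))
    hsv=cv2.cvtColor(im,cv2.COLOR_BGR2HSV)
    red=((hsv[...,0]<8)|(hsv[...,0]>172))&(hsv[...,1]>170)&(hsv[...,2]>80)
    k,l,s,c=cv2.connectedComponentsWithStats(red.astype(np.uint8)); i=1+np.argmax(s[1:,4]); print("red",s[i],c[i],ray(n,c[i],.169 if n=="top" else .136))
    if n=="top":
        w=(im.min(2)>150).astype(np.uint8); w[:, :300]=0; w[:200]=0;w[320:]=0; w[:,390:]=0
        print("white",*rect(n,w,.012))
        b=(hsv[...,0]>105)&(hsv[...,0]<130)&(hsv[...,1]>180)&(hsv[...,2]>80); print("blue",*rect(n,b,.011))
E
```

```text
top fixture 0.94 [314.5, 204.3, 55.4, 98.6] [522.59069824 -19.88077164] [101.64680481 201.52285767] 87.4893798828125
top housing 0.57 [328.7, 240.8, 28.8, 53.0] [487.77993774 -19.97964287] [ 52.06156921 102.97117615] 88.59363555908203
top tray 0.95 [141.6, 196.0, 74.1, 96.9] [542.53356934 308.53186035] [190.86547852 141.63903809] 6.850527763366699
top clamp 0.81 [335.5, 204.5, 13.3, 45.8] [550.21856689 -19.96408272] [19.53609657 78.30233002] 84.04585266113281
red [341 206   9  15  82] [344.95121951 211.80487805] [ 0.57377425 -0.02258618]
white [519.18566895 -20.41658401] [102.17664337 192.12774658] 87.20256805419922
blue [542.71276855 308.51455688] [187.53538513 139.2766571 ] 7.093616485595703
scene fixture 0.55 [253.8, 194.8, 98.9, 90.6] [518.30767822 -91.63366699] [262.28262329 196.72503662] 86.66307830810547
scene housing 0.8 [291.6, 217.1, 51.1, 40.5] [498.96179199  -7.895504  ] [ 76.2845993  115.06139374] 85.6558837890625
scene tray 0.61 [338.8, 308.9, 136.0, 123.8] [547.59777832 311.1803894 ] [195.28697205 142.89836121] 6.927265167236328
scene clamp 0.62 [274.1, 197.7, 30.3, 44.6] [584.27008057  14.05097961] [136.59925842  47.09435272] 61.29066848754883
red [272 195  11  31 236] [277.90254237 208.82627119] [ 0.57392601 -0.02902893]
```

Call:
move_arm:
  deltas:
    - [0,0,0,0,0,0,-6.13]
    - [0,0,0,0,0,0,-6.13]
    - [0,0,0,0,0,0,-6.13]
    - [0,-23.6,-29.6,0,0,0,0]
    - [0,-23.6,-29.6,0,0,0,0]
    - [0,-23.6,-29.6,0,0,0,0]
    - [0,-23.6,-29.6,0,0,0,0]
    - [0,-23.6,-29.6,0,0,0,0]
    - [0,-23.6,-29.6,0,0,0,0]
    - [0,-23.6,-29.6,0,0,0,0]

```text
clock: 1.83
eef_pos: [0.3358, 0.2503, 0.2396]
tool_rot: [0.023, 1.0, 0.0, 0.0]
ft_force: [0.7, 0.2, -0.9]
grip_width: -0.0
grasp_force: 0.0
```

Call:
move_arm:
  deltas:
    - [0,-23.6,-29.6,0,0,0,0]
    - [0,-23.6,-29.6,0,0,0,0]
    - [0,-23.6,-29.6,0,0,0,0]
    - [0,-23.6,-29.6,0,0,0,0]
    - [0,-23.6,-29.6,0,0,0,0]
    - [0,-23.6,-29.6,0,0,0,0]
    - [0,-23.6,-29.6,0,0,0,0]
    - [0,-23.6,-29.6,0,0,0,0]
    - [0,0,0,0,0,0,0]
    - [0,0,0,0,0,0,0]

```text
clock: 2.67
eef_pos: [0.5132, 0.0048, 0.2387]
tool_rot: [0.025, 1.0, 0.0, -0.0]
ft_force: [-0.7, 0.1, 0.6]
grip_width: -0.0001
grasp_force: 0.0
```

```bash
python3 - <<'E'
from h import *
o=bot.get_obs(); print(o["clock"],o["eef_pos"],R.from_quat(o["tool_rot"]).as_matrix().round(4),bot.tip_reach,o["grip_width"])
E
```

```text
2.6667 [0.51321817 0.00479653 0.23871858] [[-9.987e-01  5.060e-02 -9.000e-04]
 [ 5.060e-02  9.987e-01  2.000e-04]
 [ 9.000e-04  2.000e-04 -1.000e+00]] 0.008 -0.0001057101599368714
```

Call:
move_arm:
  deltas:
    - [0,-12,-14,0,0,0,0]
    - [0,-11,-14,0,0,0,0]
    - [0,0,0,31,0,0,0]
    - [0,0,0,31,0,0,0]
    - [0,0,0,32,0,0,0]
    - [0,0,0,0,0,0,0]
    - [0,0,0,0,0,0,0]

```text
clock: 3.25
eef_pos: [0.5321, -0.0214, 0.1442]
tool_rot: [0.023, 1.0, 0.0, -0.002]
ft_force: [-0.0, 0.2, 0.9]
grip_width: -0.0001
grasp_force: 0.0
```

```bash
python3 - <<'E'
from h import *
im=bot.camera("scene"); cv2.imwrite("pics/s1.png",cv2.resize(im[150:310,200:400],None,fx=4,fy=3.75)[:600,:800])
im=bot.camera("top"); o=bot.get_obs(); print(o["eef_pos"])
E
```

```text
[ 0.53523837 -0.02180588  0.14736369]
```

View pics/s1.png

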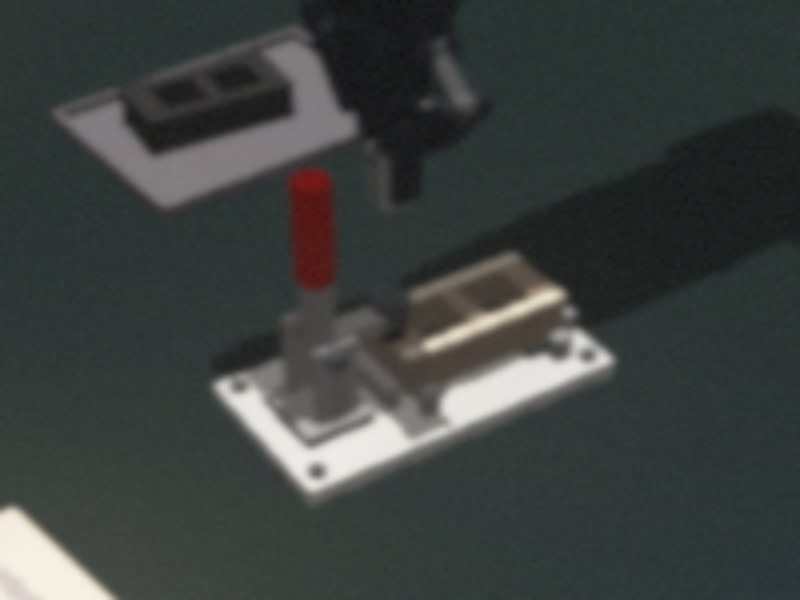

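The fingers stand just robot-side of the red handle, at its upper part (crop (395,195) against the handle at (313,230)). I'll push along the arc.

Call:
move_arm:
  deltas:
    - [0,-12,0,0,0,0,0]
    - [0,-12,0,2,0,0,0]
    - [0,-12,0,1,0,0,0]
    - [0,-12,0,1,0,0,0]
    - [0,-10,0,2,0,0,0]
    - [0,-10,0,5,0,0,0]
    - [0,-9,0,6,0,0,0]
    - [0,-8,0,8,0,0,0]
    - [0,-7,0,9,0,0,0]

```text
clock: 4.1
eef_pos: [0.6282, -0.0268, 0.1121]
tool_rot: [0.023, 1.0, -0.0, 0.002]
ft_force: [0.5, -0.1, 1.3]
grip_width: -0.0003
grasp_force: 0.6
```

Call:
move_arm:
  deltas:
    - [0,-5,0,9,0,0,0]
    - [0,-4,0,9,0,0,0]
    - [0,-3,0,6,0,0,0]
    - [0,0,0,0,0,0,0]
    - [0,0,0,0,0,0,0]
    - [0,0,0,0,0,0,0]

```text
clock: 4.6
eef_pos: [0.6378, -0.0275, 0.0872]
tool_rot: [0.023, 1.0, 0.0, -0.0]
ft_force: [0.1, -0.5, 0.8]
grip_width: 0.0002
grasp_force: 0.0
```

```bash
python3 - <<'E'
from h import *
im=bot.camera("scene"); cv2.imwrite("pics/s2.png",cv2.resize(im[150:310,200:400],None,fx=4,fy=3.75)[:600,:800])
print(bot.get_obs()["eef_pos"])
E
```

```text
[ 0.63807728 -0.02747695  0.08762582]
```

View pics/s2.png

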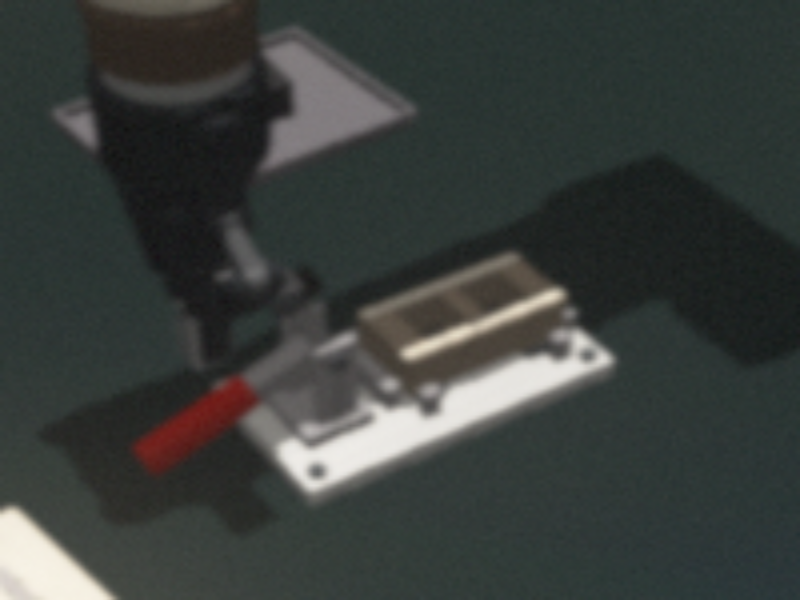

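The clamp is fully open: the handle lies out at (195,425), the arm leans back, and the housing is still in the nest. I'll retreat upward and re-measure the housing.

Call:
move_arm:
  deltas:
    - [0,0,0,-20,0,0,0]
    - [0,0,0,-40,0,0,0]
    - [1,0,0,-40,0,0,0]
    - [1,0,0,-15,0,0,0]
    - [1,0,0,0,0,0,0]

```text
clock: 5.07
eef_pos: [0.6412, -0.0276, 0.2096]
tool_rot: [0.023, 1.0, -0.0, 0.006]
ft_force: [0.8, 0.1, 1.0]
grip_width: 0.0357
grasp_force: 0.0
```

```bash
python3 - <<'E'
from h import *
im=bot.camera("top")
for o in bot.outline_of("housing","top")[:2]: print(o["conf"],o["rect"],*rect("top",o["pixels"],.045))
im2=bot.camera("scene")
o=bot.outline_of("housing","scene")[0]; print(o["conf"],o["rect"])
# centre consistency: predicted projected silhouette vs mask, fit x,y,yaw on both cameras
from scipy.optimize import minimize
ms={"scene":o["pixels"],"top":bot.outline_of("housing","top")[0]["pixels"]}
def cost(p,names):
    x,y,a=p; c,s=np.cos(a),np.sin(a); t=0
    P=np.array([[x+c*i-s*j,y+s*i+c*j,k] for i in(-.05,.05) for j in(-.025,.025) for k in(.02,.048)])
    for n in names:
        h=cv2.convexHull((proj(n,P)*64).astype(np.int32)); m=np.zeros((480,640),np.uint8); cv2.fillConvexPoly(m,h,1,shift=6)
        t+=1-(m.astype(bool)&ms[n]).sum()/(m.astype(bool)|ms[n]).sum()
    return t
for names in(("top",),("scene",),("top","scene")):
    r=minimize(cost,[.487,-.02,-.047],args=(names,),method="Nelder-Mead",options={"initial_simplex":[[.487,-.02,-.047],[.493,-.02,-.047],[.487,-.014,-.047],[.487,-.02,0.03]]}); print(names,r.x,r.fun)
cv2.imwrite("pics/t3.png",cv2.resize(im[190:320,280:400],None,fx=4.6,fy=4.6))
print(bot.get_obs()["eef_pos"],bot.get_obs()["grip_width"])
E
```

```text
0.75 [287.2, 218.8, 49.9, 36.6]Traceback (most recent call last):
  File "<stdin>", line 8, in <module>
IndexError: list index out of range
```

```bash
cat > fit.py <<'E'
from h import *
from scipy.optimize import minimize
def fit(n,m,p0,z):
    def cost(p):
        x,y,a=p; c,s=np.cos(a),np.sin(a)
        P=np.array([[x+c*i-s*j,y+s*i+c*j,k] for i in(-.05,.05) for j in(-.025,.025) for k in(z,z+.028)])
        h=cv2.convexHull((proj(n,P)*64).astype(np.int32)); q=np.zeros((480,640),np.uint8); cv2.fillConvexPoly(q,h,1,shift=6); q=q>0
        return 1-(q&m).sum()/(q|m).sum()
    p0=np.array(p0); r=minimize(cost,p0,method="Nelder-Mead",options={"initial_simplex":p0+np.array([[0,0,0],[.006,0,0],[0,.006,0],[0,0,.08]])}); return r.x,r.fun
E
python3 - <<'E'
from fit import *
for i in range(3):
    bot.camera("scene")
    for o in bot.outline_of("housing","scene")[:1]: print(o["conf"],*fit("scene",o["pixels"],[.487,-.02,-.047],.02))
print(bot.get_obs()["eef_pos"],bot.get_obs()["grip_width"])
E
```

```text
0.65 [ 0.49041667 -0.02008333  0.00077778] 0.10108864696734055
0.58 [ 0.48881561 -0.02089853 -0.07378667] 0.0988326848249027
0.65 [ 0.48977073 -0.01947328 -0.07481962] 0.0738150738150738
[ 0.63784498 -0.02741506  0.20146095] 0.08531935864780958
```

Call:
move_arm:
  deltas:
    - [1,37,0,0,0,0,0]
    - [1,37,0,0,0,0,0]
    - [1,37,0,0,0,0,0]
    - [1,38,0,0,0,0,0]
    - [1,0,0,0,0,0,0]
    - [1,0,0,35,0,0,0]
    - [1,0,0,35,0,0,0]
    - [1,0,0,30,0,0,0]
    - [1,0,0,0,0,0,0]
    - [1,0,0,0,0,0,0]

```text
clock: 6.45
eef_pos: [0.488, -0.0204, 0.1013]
tool_rot: [0.023, 1.0, 0.0, -0.002]
ft_force: [0.5, -0.2, 0.6]
grip_width: 0.0854
grasp_force: 0.0
```

```bash
python3 - <<'E'
from h import *
im=bot.camera("scene"); cv2.imwrite("pics/s4.png",cv2.resize(im[150:310,200:400],None,fx=4,fy=3.75))
o=bot.get_obs(); print(o["eef_pos"],o["tool_rot"])
E
```

```text
[ 0.4898037  -0.02049119  0.10300685] [ 2.34329957e-02  9.99725409e-01  1.06137043e-05 -1.54395500e-05]
```

View pics/s4.png

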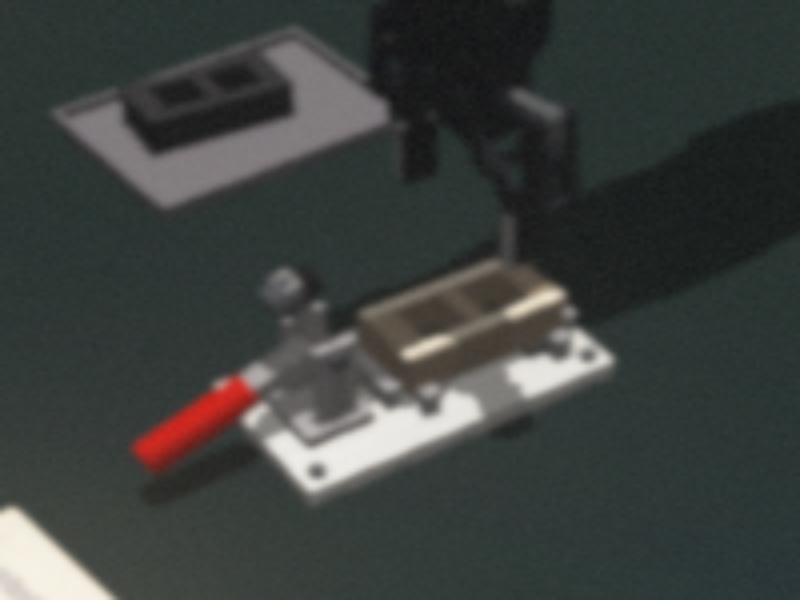

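The clamp stays open (handle at (195,425)). The open fingers straddle the housing, at about (420,150) and (510,230), and are still above it.

Call:
move_arm:
  deltas:
    - [1,0,0,20,0,0,0]
    - [1,0,0,20,0,0,0]
    - [1,0,0,20,0,0,0]
    - [1,0,0,15,0,0,0]
    - [1,0,0,0,0,0,0]
    - [1,0,0,0,0,0,0]

```text
clock: 7.0
eef_pos: [0.4907, -0.0205, 0.0288]
tool_rot: [0.023, 1.0, -0.0, 0.001]
ft_force: [0.4, -0.2, -0.3]
grip_width: 0.0852
grasp_force: 0.0
```

Call:
move_arm:
  deltas:
    - [0.5,0,0,0,0,0,0]
    - [0.5,0,0,0,0,0,0]
    - [0,0,0,0,0,0,0]
    - [0,0,0,0,0,0,0]
    - [0,0,0,0,0,0,0]
    - [0,0,0,0,0,0,0]

```text
clock: 7.5
eef_pos: [0.4909, -0.0202, 0.0292]
tool_rot: [0.023, 1.0, 0.0, 0.002]
ft_force: [-0.8, 1.0, 5.1]
grip_width: 0.0486
grasp_force: 63.7
```

Call:
move_arm:
  deltas:
    - [0,0,0,-4,0,0,0]
    - [0,0,0,-8,0,0,0]
    - [0,0,0,-12,0,0,0]
    - [0,0,0,-16,0,0,0]
    - [0,0,0,-20,0,0,0]
    - [0,0,0,-20,0,0,0]
    - [0,0,0,-20,0,0,0]
    - [0,0,0,0,0,0,0]
    - [0,0,0,0,0,0,0]

```text
clock: 8.25
eef_pos: [0.4901, -0.0205, 0.1282]
tool_rot: [0.023, 1.0, -0.0, 0.001]
ft_force: [-0.3, -0.2, -4.1]
grip_width: 0.0486
grasp_force: 62.8
```

```bash
python3 - <<'E'
from h import *
im=bot.camera("scene"); cv2.imwrite("pics/s5.png",cv2.resize(im[130:310,200:400],None,fx=3.3,fy=3.3))
o=bot.get_obs(); print(o["eef_pos"],o["tool_rot"],o["ft_force"],o["grip_width"],o["clock"])
E
```

```text
[ 0.48886139 -0.02047978  0.1268927 ] [ 2.34155213e-02  9.99725793e-01 -1.89230513e-05 -2.28836992e-04] [-0.42392091  0.47792736 -4.05314535] 0.04868534892990714 8.3
```

View pics/s5.png

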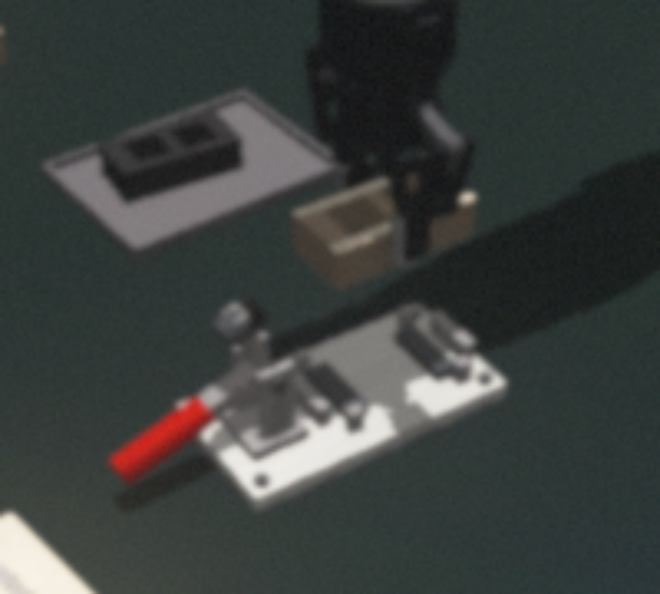

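The housing is held level at about (385,235), clear of the stops, and the clamp is still open. Next I carry it to the blue tray.

Call:
move_arm:
  deltas:
    - [0,-1,10,0,0,0,0]
    - [0,-2,20,0,0,0,0]
    - [0,-4,32,0,0,0,0]
    - [0,-4,32,0,0,0,0]
    - [0,-4,34,0,0,0,0]
    - [0,-4,34,0,0,0,0]
    - [0,-4,34,0,0,0,0]
    - [0,-4,34,0,0,0,0]
    - [0,-4,34,0,0,0,0]
    - [0,-3,30,0,0,0,0]

```text
clock: 9.13
eef_pos: [0.5357, 0.2742, 0.1249]
tool_rot: [0.023, 1.0, -0.001, -0.002]
ft_force: [0.8, -0.4, -4.1]
grip_width: 0.0493
grasp_force: 63.0
```

Call:
move_arm:
  deltas:
    - [0,-3,23,0,0,0,0]
    - [0,-1,14,0,0,0,0]
    - [0,0,0,0,0,0,-4.8]
    - [0,0,0,0,0,0,-4.8]
    - [0,0,0,0,0,0,0]
    - [0,0,0,0,0,0,0]
    - [0,0,0,0,0,0,0]

```text
clock: 9.72
eef_pos: [0.542, 0.3083, 0.126]
tool_rot: [-0.059, 0.998, -0.0, -0.001]
ft_force: [0.1, -0.2, -3.8]
grip_width: 0.0491
grasp_force: 63.1
```

```bash
python3 - <<'E'
from h import *
im=bot.camera("scene"); cv2.imwrite("pics/s6.png",im)
o=bot.get_obs(); print(o["eef_pos"],o["tool_rot"],R.from_quat(o["tool_rot"]).as_matrix()[:,:2].round(3),o["ft_force"],o["grip_width"],o["clock"])
E
```

```text
[0.54226827 0.30818536 0.12641402] [-5.95385418e-02  9.98225678e-01 -3.08143721e-04 -7.50507686e-04] [[-0.993 -0.119]
 [-0.119  0.993]
 [ 0.002 -0.001]] [-0.11499674  0.77008665 -3.5773084 ] 0.048929607853219904 9.7667
```

View pics/s6.png

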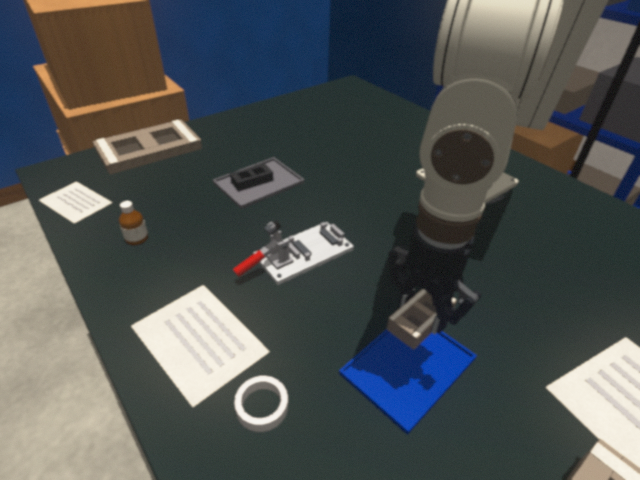

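The housing is held over the blue tray (about (415,318)). I'll lower it, slowly near the floor.

Call:
move_arm:
  deltas:
    - [0,0,0,15,0,0,0]
    - [0,0,0,25,0,0,0]
    - [0,0,0,25,0,0,0]
    - [0,0,0,20,0,0,0]
    - [0,0,0,14,0,0,0]
    - [0,0,0,8,0,0,0]
    - [0,0,0,3,0,0,0]
    - [0,0,0,0,0,0,0]
    - [0,0,0,0,0,0,0]

```text
clock: 10.52
eef_pos: [0.5435, 0.3087, 0.0183]
tool_rot: [-0.06, 0.998, 0.0, 0.001]
ft_force: [0.4, 0.4, -3.5]
grip_width: 0.0489
grasp_force: 63.1
```

Call:
move_arm:
  deltas:
    - [0,0,0,1,0,0,0]
    - [0,0,0,1,0,0,0]
    - [0,0,0,0,0,0,0]
    - [0,0,0,0,0,0,0]

```text
clock: 10.85
eef_pos: [0.543, 0.3085, 0.0158]
tool_rot: [-0.06, 0.998, 0.0, 0.0]
ft_force: [-0.2, 0.4, -3.2]
grip_width: 0.049
grasp_force: 63.1
```

Still hanging, so I go down 1 mm at a time.

Call:
move_arm:
  deltas:
    - [0,0,0,1,0,0,0]
    - [0,0,0,1,0,0,0]
    - [0,0,0,0,0,0,0]
    - [0,0,0,0,0,0,0]

```text
clock: 11.18
eef_pos: [0.5429, 0.3085, 0.0134]
tool_rot: [-0.06, 0.998, 0.0, 0.0]
ft_force: [-0.2, 0.4, -3.6]
grip_width: 0.0493
grasp_force: 63.3
```

Call:
move_arm:
  deltas:
    - [0,0,0,1,0,0,0]
    - [0,0,0,0,0,0,0]
    - [0,0,0,0,0,0,0]

```text
clock: 11.43
eef_pos: [0.5429, 0.3085, 0.0132]
tool_rot: [-0.06, 0.998, 0.0, 0.0]
ft_force: [-3.4, -1.2, 3.6]
grip_width: 0.0492
grasp_force: 63.9
```

The force jumped by about 7 N, so the housing is on the floor. Release and retreat.

Call:
move_arm:
  deltas:
    - [0.7,0,0,0,0,0,0]
    - [0.75,0,0,0,0,0,0]
    - [0.75,0,0,0,0,0,0]
    - [0.75,0,0,0,0,0,0]

```text
clock: 11.77
eef_pos: [0.543, 0.3085, 0.0122]
tool_rot: [-0.06, 0.998, 0.0, 0.0]
ft_force: [0.2, -0.3, -0.3]
grip_width: 0.0639
grasp_force: 0.0
```

Call:
move_arm:
  deltas:
    - [0.8,0,0,-10,0,0,0]
    - [0.8,0,0,-15,0,0,0]
    - [0.8,0,0,-30,0,0,0]
    - [0.8,0,0,-35,0,0,0]
    - [0.8,0,0,-35,0,0,0]
    - [0.8,0,0,-35,0,0,0]
    - [0.8,0,0,0,0,0,0]
    - [0.8,0,0,0,0,0,0]

```text
clock: 12.43
eef_pos: [0.5447, 0.3095, 0.1766]
tool_rot: [-0.06, 0.998, 0.002, 0.004]
ft_force: [-0.8, -0.2, -0.3]
grip_width: 0.0681
grasp_force: 0.0
```

```bash
python3 - <<'E'
from fit import *
im=bot.camera("scene"); cv2.imwrite("pics/s7.png",im)
for o in bot.outline_of("housing","scene")[:1]: print(o["conf"],*fit("scene",o["pixels"],[.543,.3085,.12],.004))
o=bot.get_obs(); print(o["eef_pos"],o["grip_width"],o["clock"])
E
```

```text
0.89 [0.54295017 0.30850517 0.11641127] 0.045350435180943616
[0.54251379 0.30822799 0.17234206] 0.06818959695241213 12.5333
```

View pics/s7.png

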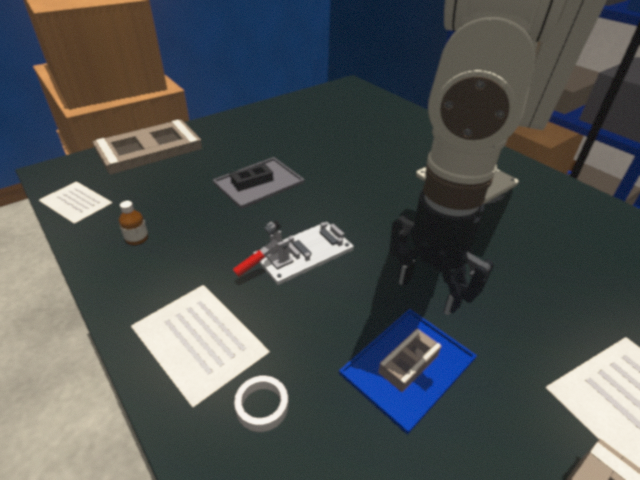

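The housing lies flat in the middle of the blue tray at (410,358), the gripper is clear, and the clamp is open with its handle at (248,262).

```bash
python3 -c "
from workcell import bot
print(bot.job_done())"
```

```text
the job is handed in; nothing more can be done
None
```

The clamp is thrown fully open and stayed open, the housing is lying flat and released in the middle of the blue tray, and I handed the job in at about 12.5 s of the 53 s allowed; no verdict was returned.

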